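# Start a board test in order: rocker on, arming plunger in, hold start

## Robot

A 7-joint arm with a two-finger parallel gripper is mounted at the origin on the work surface; the furniture and walls round the work are solid. World frame = base frame: x ahead of the robot, y to its left, z up, the work surface at z = 0. Lengths are in m, angles in rad, forces in N, time in s.
With the tool pointing down it reaches from about 0.35 to 0.9 m from the base axis. Payload 7.2 kg.
Tool frame: the origin (TCP) lies midway between the tips of the shut fingers; the grasp point (between the pads) lies 19 mm behind it; z points along the fingers, y is the line along which they close (so a half turn about z gives the same grasp; the last joint's range is limited). The gripper opens to 88 mm and grips with 3 to 60 N. Pads are 20 mm wide; open, the fingers measure 115 mm over their backs; the gripper's body (75 mm by 178 mm) begins 61 mm behind the grasp point.
Start: joints at [-1.402, 0.411, -0.013, 1.596, 0.006, 1.134, -0.082], TCP at [0.147, 0.608, 0.223] pointing down, gripper open.
Joint ranges: [-2.95, 2.95], [-0.29, 1.99], [-1.47, 1.44], [0.14, 2.54], [-1.03, 4.17], [0.13, 1.85], [-2.86, 2.86]. Speed limits (rad/s): [2.39, 2.39, 3.01, 3.01, 3.14, 3.14, 3.14].

## Interface

Orientations are given as a unit quaternion [w, x, y, z].
In Python, from plant import sensors, get_image, camera_params, workorder gives the robot as it stands. The module is installed in compiled form; this text tells all that it offers.
- The arm moves only by the tool jog_arm, never from a script. Its argument "increments" is a list of rows, each a list of 5 numbers: the shift along the tool's x, y, z in units of 25 mm (1.0 is 25 mm), then the turn about the tool's z in units of 5 degrees (1.0 is 5 degrees), then the finger opening in mm, from 0 to 87.8. In form: [[x, y, z, turn, fingers], ...]. A call has 1 to 12 rows; each row is the pose to reach, as a shift and turn from the pose commanded when the call began, along the tool's axes at that moment; what a row does not reach only later rows make up. A row lasts 1/12 s, in which the tool goes at most 41.7 mm and 7.16 degrees, less where a joint would pass 70% of its speed; a pose out of reach is approached as far as the arm can. A call with a gripper value outside its range is refused whole. The fingers move at their own pace and stop on an object; "squeeze" is the grip in N (left out, the last holds). Time passes only in rows, so rows that repeat a pose let the fingers close. It gives the time, the measured TCP pose, the force, the opening and the grip force at its end, in the units of the state.
- sensors.observe(): the state, without advancing time (a new reading comes with each control period).
- get_image(name): name is "scene" or "top" or "wrist"; returns the picture (420x560x3 uint8, red, green, blue); there is no depth.
- camera_params(name): a dict with "fx", "fy", "cx", "cy" (pixels), "rvec" (rotation vector, rad) and "tvec" (3), from world to camera coordinates, as OpenCV has them. Camera axes: x right, y down, z forward; pixel columns grow to the right and rows downward; lengths in m; the calibration is good to about 2 mm. A picture is of the moment at which its call begins: read the wrist's pose just before it. camera_params takes no time and is no camera call; for the wrist camera it gives the pose at the moment of the call.
- workorder.finish_job(): hands the job in; it is judged then, once.
The state is a dict: "time_s": time; "joint_positions": joint angles; "joint_vel": joint speeds; "effort": joint torques, N m; "tcp_pos": TCP position; "ee_rot": TCP orientation; "ft_force": force on the tool from outside, world axes, zero at the start; "ft_torque": the same for the moment, N m; "finger_gap": finger opening in m; "finger_force": force on a finger pad.
Only numpy, scipy, OpenCV 4.12 (cv2) and the standard library are available. Lean on these libraries where they do the work, as an engineer would, in place of code of your own. Each camera call takes 0.05 s, during which the arm holds its last target. There are 200 camera calls.

## Task

Start a test on the small grey board tester with the closed fingertips: first push its black rocker over to on, by pressing the end with the white bar all the way down, then push the yellow arming plunger fully in so that it stays in, then press the green start button of the orange hand pendant fully down and finish the program while still holding it down. Do the three strictly in that order, do not press the red stop button, and let the tester, the pendant and the other things stay where they stand: nothing is to be lifted or shoved away.

Things in the scene. Friction and masses are not known exactly. Their poses are not given: they have to be found in the camera images.
- tester: board tester, a loose grey box of 0.95 kg on rubber feet, 140 x 170 mm, aluminium top plate 45 mm above the bench; origin at the centre of its underside, z up. x points to the side where the rocker is, y to the side with the green board in its black nest (nest rails reach 51 mm height). On its -y half, at y = -45 mm, stand the rocker (centre x = 30 mm) and the yellow plunger (x = -40 mm). It must not move over 30 mm or rise 12 mm
- rocker (a joint): angle of the black rocker switch (rad, 50 x 30 mm, pivot along the tester's y axis): about -0.18 is off (white-bar end up), +0.18 is fully on (white-bar end down, stop). It stays where it is left; pressing its end takes about 3 N
- rocker_on_end (a point): point on the upper face of the rocker, 19 mm from the pivot at the end with the white bar (the end away from the plunger; the other end has a red dot); press here straight down. 62 mm above the bench when off, 55 mm when fully on (about 7 mm of travel). The bezel round the rocker is 50 mm high
- plunger (a joint): how far the yellow round arming plunger is pushed in (m): 0 to 0.001 at the start, 0.007 fully in. Pushing takes about 4 N; it has no spring and stays where it is left
- plunger_top (a point): centre of the top face of the yellow plunger (26 mm across), about 64 mm above the bench when out, 57 mm fully in; its black collar is 54 mm high and 42 mm across
- pendant: orange hand pendant lying on the bench, loose, 0.38 kg, 130 x 64 mm, its housing 34 mm high, with a short black cable boot at its -x end; origin at the centre of its underside, z up, x along its length from the red button towards the green one. It must not move over 30 mm or rise 12 mm
- start (a joint): how far the green start button is pressed (m): 0 up, 0.006 fully down; a spring returns it: 1.5 N at the top, 5 N at the bottom
- start_top (a point): centre of the top face of the green start button (26 mm across, at x = +32 mm of the pendant), 48 mm above the bench when up; its grey collar is 39 mm high and 36 mm across
- stop (a joint): how far the red stop button is pressed (m), 0 up; same make as the green one, 64 mm from it at x = -32 mm of the pendant; must not be pressed
- flux_bottle: bystander: small amber bottle with black cap, 38 mm across, 77 mm high, origin under its centre
- solder_reel: bystander: reel of solder wire with dark flanges, 60 mm across, 42 mm high, origin under its centre
- tip_tin: bystander: flat round tin with red lid mark, 53 mm across, 20 mm high, origin under its centre
- qc_stamp: bystander: brown wooden hand stamp, 24 mm across, 50 mm high, origin under its centre
- screw_cup: bystander: small black cup, 60 mm across, 40 mm high, origin under its centre
- viewer_head (a point): obstacle: large fixed grey inspection viewer, this point is the top centre of its head. Its arm (up to 0.53 m high) comes from beside the robot to the head at x 0.51-0.66, y -0.24 to -0.085 m, top 0.34 m high (0.38 m at x 0.33-0.48 m). Work lies left of it (y > -0.05 m); from its right side cross over it at x about 0.4 m with the fingertips 0.48 m or higher. A monitor pole stands at x 0.72, y 0.03 m

How it is judged:
By the outcome, as a careful person would: the job done as asked, in the order asked, and still so for the second after the job is handed in, while the arm keeps its last pose, push and grip.
It also fails if it takes over 48 s, if anything falls off the work surface, if the arm or the gripper's body presses on something with over 40 N, if the wrist force passes 120 N, or if a joint passes its speed limit or range.

## Working session

There is one attempt and no reset: what is moved stays moved. The work goes in short steps, Python scripts to look and compute and a tool call to move; the robot and the scene stay as the last step left them, time stands still between calls to the robot, and variables do not carry over. Pictures are saved under pics/ and viewed, at most 10 in all, crops included, and the job is handed in when it is done.

Besides the shell and the picture viewer there is one more tool, called after "Request:" by a JSON object that holds its "op" and its "data", one argument or row to a line. jog_arm: Moves the arm, as the interface text tells. Its arguments: {"type":"object","properties":{"increments":{"type":"array"},"squeeze":{"type":"number"}},"required":["increments"]}

```bash
mkdir -p pics
cat > h.py <<'E'
import numpy as np, cv2
from plant import sensors, get_image, camera_params, workorder
def grab(n,f):
    p=camera_params(n); im=get_image(n); cv2.imwrite('pics/'+f,im[:,:,::-1]); return im,p
def ray(p,u,v,z):
    R=cv2.Rodrigues(np.array(p['rvec'],float))[0]; t=np.array(p['tvec'],float).ravel()
    c=-R.T@t; d=R.T@np.array([(u-p['cx'])/p['fx'],(v-p['cy'])/p['fy'],1])
    return c+d*(z-c[2])/d[2]
E
python3 - <<'E'
from h import *
s=sensors.observe(); print(s['time_s'],s['tcp_pos'],s['ee_rot'],s['finger_gap'])
for n in('top','scene'):
    im,p=grab(n,n+'0.png'); R=cv2.Rodrigues(np.array(p['rvec']))[0]; print(n,p['fx'],-R.T@np.array(p['tvec']).ravel(),R[2])
E
```

```text
0.0 [0.14652764 0.60704439 0.22180184] [-2.89538848e-05  1.18100558e-01  9.93001300e-01 -8.21382473e-04] 0.08747250856305076
top 391.7789032054799 [0.46619627 0.06633627 1.27570674] [ 0.07952382  0.01792454 -0.9966718 ]
scene 463.5804114400301 [ 0.03604285 -0.43867508  1.04061822] [ 0.46237695  0.45871428 -0.75880746]
```

View pics/top0.png

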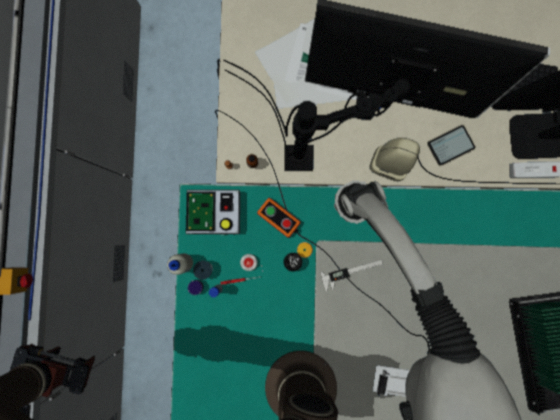

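View pics/scene0.png

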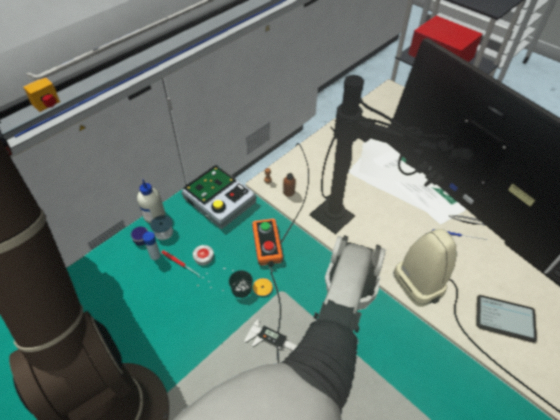

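The top view shows the tester at about (212,212), with the rocker at (227,202), the plunger at (226,224), the green start button at (271,211) and red stop at (287,224). The viewer head is to the right at (360,200), and the arm is at lower left. Next I'll measure by colour.

Run:
```python
from h import *
def blobs(im,lo,hi,box,zs,p,name):
    hsv=cv2.cvtColor(im,cv2.COLOR_RGB2HSV); m=cv2.inRange(hsv,lo,hi)
    k=np.zeros_like(m); x0,y0,x1,y1=box; k[y0:y1,x0:x1]=m[y0:y1,x0:x1]
    n,l,st,c=cv2.connectedComponentsWithStats(k)
    for i in range(1,n):
        if st[i,4]>15: print(name,st[i],c[i].round(1),ray(p,*c[i],zs).round(4))
for n in('top','scene'):
    p=camera_params(n); im=get_image(n)
    T=n=='top'
    blobs(im,(22,120,120),(35,255,255),(180,185,245,240) if T else (180,160,260,230),.064,p,n+' plunger')
    blobs(im,(45,90,50),(85,255,255),(262,200,282,222) if T else (252,220,282,240),.048,p,n+' start')
    blobs(im,(0,150,90),(6,255,255),(276,212,298,235) if T else (252,235,282,258),.048,p,n+' stop')
    b=(180,185,305,245) if T else (175,155,295,275)
    c=im[b[1]:b[3],b[0]:b[2]]; cv2.imwrite(f'pics/{n}c.png',cv2.resize(c[:,:,::-1],None,fx=5,fy=5,interpolation=cv2.INTER_CUBIC)[:600,:800])
```

```text
top plunger [221 220   8   8  52] [224.8 223.6] [0.5084 0.245  0.064 ]
top start [267 207   8   8  56] [270.3 210.5] [0.5528 0.1051 0.048 ]
top stop [283 220   8   7  39] [286.6 223.1] [0.5142 0.0533 0.048 ]
scene plunger [213 201  10   7  60] [217.6 203.9] [0.5041 0.2394 0.064 ]
scene start [276 220   6  20  68] [279.5 227.5] [0.5724 0.0703 0.048 ]
scene start [260 222  11   9  74] [264.9 225.7] [0.5497 0.1025 0.048 ]
scene stop [264 241   9   9  67] [268.3 244.7] [0.5123 0.0527 0.048 ]
```

View pics/topc.png

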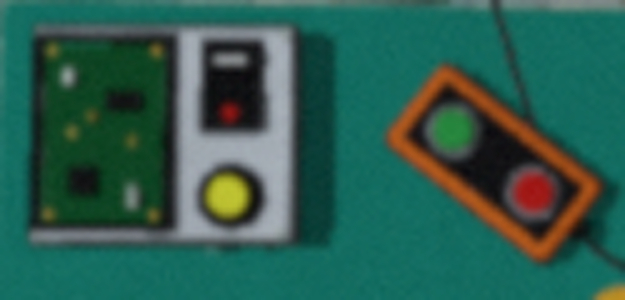

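The crop shows the white bar at full-image (226,197), the red dot at (226,207), the yellow plunger at (225,223.6), and the green and red buttons as measured. I'll move above the tester, closing the fingers on the way.

Request:
{"op": "jog_arm", "data": {
  "increments": [
    [-0.7,-0.4,-0.3,-0.3,0],
    [-2.1,-1.2,-0.8,-0.6,0],
    [-3.5,-1.9,-1.2,-1,0],
    [-4.9,-2.7,-1.2,-1.4,0],
    [-6.3,-3.5,-1.2,-1.8,0],
    [-7.7,-4.2,-1.2,-2.2,0],
    [-9.1,-5,-1.2,-2.5,0],
    [-10.5,-5.8,-1.2,-2.7,0],
    [-11.9,-6.5,-1.2,-2.7,0],
    [-13.3,-7.3,-1.2,-2.7,0],
    [-14.4,-7.9,-1.2,-2.7,0],
    [-15,-8.2,-1.2,-2.7,0]
  ],
  "squeeze": 10
}}

```text
time_s: 1.2
tcp_pos: [0.4663, 0.3161, 0.2527]
ee_rot: [0.001, 0.003, 1.0, -0.001]
ft_force: [0.4, 0.2, -0.5]
finger_gap: 0.0113
finger_force: 0.0
```

Run:
```python
from h import *
s=sensors.observe(); print(s['time_s'],s['tcp_pos'],s['ee_rot'],s['finger_gap'],s['ft_force'])
im,p=grab('wrist','w0.png'); R=cv2.Rodrigues(np.array(p['rvec']))[0]; print(p['fx'],-R.T@np.array(p['tvec']).ravel(),R[2])
```

```text
1.2 [0.46627863 0.31610045 0.25273481] [ 6.34925611e-04  3.13521409e-03  9.99994667e-01 -6.58198947e-04] 0.011319968988024577 [ 0.35959687  0.20627005 -0.51049154]
322.95249535663237 [0.39012585 0.31656161 0.4152721 ] [ 0.27891313 -0.00304694 -0.9603115 ]
```

View pics/w0.png

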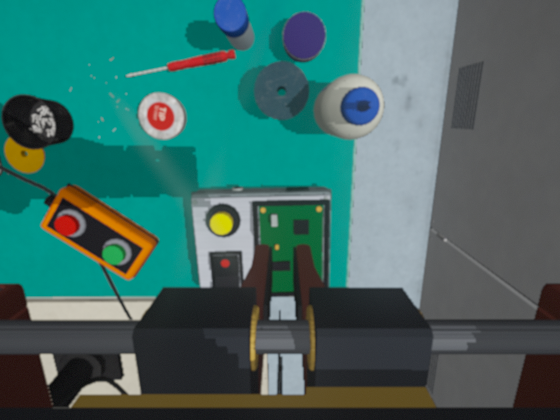

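The wrist view shows the plunger at (221,222), the rocker's red dot at (225,264), and the pendant's green button at (115,252) and red at (67,224). Now the refined measurement.

```bash
cat >> h.py <<'E'
def blobs(im,lo,hi,box,zs,p,name,mn=25):
    hsv=cv2.cvtColor(im,cv2.COLOR_RGB2HSV); m=cv2.inRange(hsv,lo,hi)
    k=np.zeros_like(m); x0,y0,x1,y1=box; k[y0:y1,x0:x1]=m[y0:y1,x0:x1]
    n,l,st,c=cv2.connectedComponentsWithStats(k)
    for i in range(1,n):
        if st[i,4]>mn:
            b=st[i]; q=(b[0]+(b[2]-1)/2,b[1]+(b[3]-1)/2)
            print(name,b,c[i].round(1),ray(p,*c[i],zs).round(4),'box',ray(p,*q,zs).round(4))
E
python3 - <<'E'
from h import *
im=cv2.imread('pics/w0.png')[:,:,::-1].copy(); p=camera_params('wrist')
blobs(im,(22,120,100),(35,255,255),(190,190,250,250),.064,p,'plunger')
blobs(im,(45,90,50),(72,255,255),(98,235,132,270),.048,p,'start')
blobs(im,(0,150,90),(6,255,255),(50,205,90,245),.048,p,'stop')
blobs(im,(0,130,70),(8,255,255),(205,250,245,285),.055,p,'dot',5)
# tester edge near the plunger (rear edge) in plan
for q in [(194,195),(329,189)]: print(ray(p,*q,.045))
E
```

```text
plunger [210 212  24  23 443] [221.2 223. ] [0.5066 0.2439 0.064 ] box [0.5067 0.2442 0.064 ]
start [101 244  25  22 382] [113. 254.] [0.5512 0.1047 0.048 ] box [0.5518 0.1046 0.048 ]
stop [ 54 215  25  22 381] [ 66. 225.] [0.5131 0.0541 0.048 ] box [0.5137 0.0539 0.048 ]
dot [221 259   9   9  60] [224.8 263.1] [0.561  0.2432 0.055 ] box [0.5609 0.2435 0.055 ]
[0.47802317 0.21006142 0.045     ]
[0.47199098 0.36862538 0.045     ]
```

Request:
{"op": "jog_arm", "data": {
  "increments": [
    [-1,-0.5,0,0,0],
    [-2.4,-1.2,0.6,0,0],
    [-3.6,-2,1.6,0,0],
    [-4.6,-2.6,2.8,0,0],
    [-5.2,-2.85,4,0,0],
    [-5.3,-2.85,5,0,0],
    [-5.3,-2.85,5.7,0,0],
    [-5.3,-2.85,6,0,0],
    [-5.3,-2.85,6,0,0],
    [-5.3,-2.85,6,0,0]
  ]
}}

```text
time_s: 2.08
tcp_pos: [0.5954, 0.2495, 0.1031]
ee_rot: [-0.0, 0.0, 1.0, 0.0]
ft_force: [-0.3, -0.4, 0.1]
finger_gap: 0.0005
finger_force: 0.0
```

Run:
```python
from h import *
s=sensors.observe(); print(s['time_s'],s['tcp_pos'],s['ee_rot'],s['finger_gap'],s['ft_force'])
im,p=grab('wrist','w1.png')
blobs(im,(22,120,100),(35,255,255),(150,100,420,420),.064,p,'plunger')
blobs(im,(0,130,70),(8,255,255),(150,100,420,420),.055,p,'dot',5)
```

```text
2.0833 [0.59536709 0.24952496 0.10312613] [-1.52380730e-06  2.58527938e-04  9.99999958e-01  1.30903870e-04] 0.0004609055682979939 [-0.33893957 -0.43282929  0.06622469]
plunger [253 100  43  19 620] [274.1 107.5] [0.5131 0.2445 0.064 ] box [0.514  0.2444 0.064 ]
plunger [368 146   8  11  74] [371.5 151. ] [0.5387 0.3044 0.064 ] box [0.5387 0.3044 0.064 ]
plunger [402 170  11   7  71] [407.1 173. ] [0.5523 0.3278 0.064 ] box [0.5523 0.3277 0.064 ]
plunger [341 229   9   9  55] [345.4 233.3] [0.5926 0.2912 0.064 ] box [0.5923 0.2909 0.064 ]
plunger [275 321   4  39 122] [276.3 340.3] [0.676 0.245 0.064] box [0.6758 0.2451 0.064 ]
plunger [280 388 127  18 936] [337.4 397.6] [0.7286 0.2924 0.064 ] box [0.7275 0.2967 0.064 ]
plunger [150 395 129  11 705] [217.1 400.2] [0.7311 0.1984 0.064 ] box [0.7309 0.196  0.064 ]
dot [269 173  15  15 179] [276.1 180.1] [0.5585 0.2453 0.055 ] box [0.5585 0.2452 0.055 ]
```

View pics/w1.png

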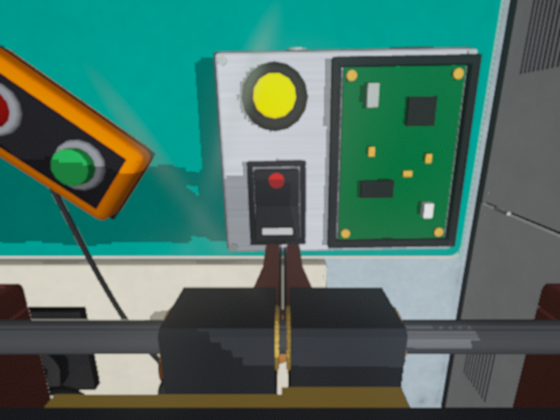

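The wrist view shows the white bar at (277,231), the red dot at (276,180) and the rocker spanning rows 163–242. The fingertips are slightly right of the bar.

Run:
```python
from h import *
p=camera_params('wrist'); print(ray(p,277,231,.062),ray(p,277,244,.050),ray(p,277,162,.05),ray(p,274.5,96,.064),ray(p,72,166,.048),ray(p,-1,110,.048))
```

```text
[0.59254104 0.24601505 0.062     ] [0.6067169  0.24577412 0.05      ] [0.54796608 0.24603044 0.05      ] [0.50724558 0.24493885 0.064     ] [0.55093528 0.10734889 0.048     ] [0.5148148  0.06684048 0.048     ]
```

Request:
{"op": "jog_arm", "data": {
  "increments": [
    [-0.08,-0.14,0.5,0,0],
    [-0.08,-0.14,1.0,0,0],
    [-0.08,-0.14,1.4,0,0],
    [-0.08,-0.14,1.5,0,0],
    [-0.08,-0.14,1.6,0,0],
    [-0.08,-0.14,1.7,0,0],
    [-0.08,-0.14,1.75,0,0],
    [-0.08,-0.14,1.8,0,0],
    [-0.08,-0.14,1.8,0,0],
    [-0.08,-0.14,1.8,0,0]
  ]
}}

```text
time_s: 2.97
tcp_pos: [0.5981, 0.2455, 0.0581]
ee_rot: [0.001, 0.001, 1.0, 0.0]
ft_force: [1.8, -1.6, 3.7]
finger_gap: 0.0006
finger_force: 1.5
```

Request:
{"op": "jog_arm", "data": {
  "increments": [
    [0,0,0.05,0,0],
    [0,0,0.1,0,0],
    [0,0,0.15,0,0],
    [0,0,0.15,0,0],
    [0,0,0.15,0,0]
  ]
}}

```text
time_s: 3.38
tcp_pos: [0.5984, 0.2457, 0.0552]
ee_rot: [0.001, 0.001, 1.0, 0.0]
ft_force: [0.7, -2.1, 10.7]
finger_gap: 0.0004
finger_force: 5.6
```

Request:
{"op": "jog_arm", "data": {
  "increments": [
    [0,0,0.05,0,0],
    [0,0,0.1,0,0],
    [0,0,0.1,0,0],
    [0,0,0.1,0,0]
  ]
}}

```text
time_s: 3.72
tcp_pos: [0.5986, 0.2458, 0.0548]
ee_rot: [0.001, 0.001, 1.0, 0.001]
ft_force: [-4.0, -4.3, 27.0]
finger_gap: 0.0004
finger_force: 13.6
```

Request:
{"op": "jog_arm", "data": {
  "increments": [
    [0,0,-0.4,0,0],
    [0,0,-1,0,0],
    [0.8,0,-1.6,0,0],
    [1.8,0,-1.8,0,0],
    [2.8,0,-1.8,0,0],
    [3.4,0,-1.8,0,0],
    [3.65,0,-1.8,0,0],
    [3.65,0,-1.8,0,0],
    [3.65,0,-1.8,0,0]
  ]
}}

```text
time_s: 4.47
tcp_pos: [0.5064, 0.2458, 0.0963]
ee_rot: [-0.0, 0.0, 1.0, 0.0]
ft_force: [0.5, -0.6, 0.3]
finger_gap: 0.0002
finger_force: 0.0
```

Run:
```python
from h import *
s=sensors.observe(); print(s['time_s'],s['tcp_pos'],s['ft_force'])
im,p=grab('wrist','w2.png')
im,p=grab('top','t2.png')
blobs(im,(45,90,50),(85,255,255),(262,200,282,222),.048,p,'start')
grab('scene','s2.png')
im=cv2.imread('pics/s2.png')[155:275,175:295]
cv2.imwrite('pics/s2c.png',cv2.resize(im,None,fx=5,fy=5,interpolation=cv2.INTER_CUBIC))
```

```text
4.4667 [0.5064117  0.24577152 0.09627185] [ 0.54011606 -0.58667474  0.34904738]
start [267 206   8  10  59] [270.3 210.6] [0.5526 0.105  0.048 ] box [0.5528 0.1045 0.048 ]
```

View pics/w2.png

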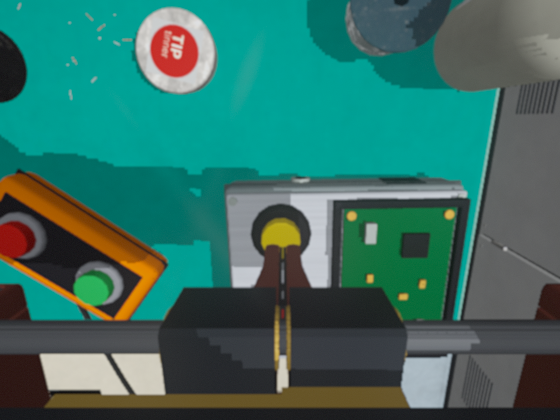

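View pics/s2c.png

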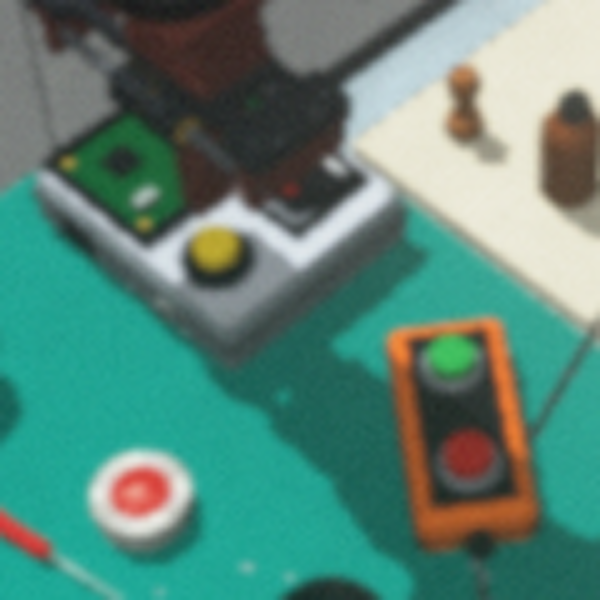

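The wrist view shows the fingertips centred over the plunger at (281,235). In the scene crop the rocker's red-dot end now stands up, so it is on. Pressing the plunger next.

Request:
{"op": "jog_arm", "data": {
  "increments": [
    [0,0,0.4,0,0],
    [0,0,0.8,0,0],
    [0,0,1.1,0,0],
    [0,0,1.25,0,0],
    [0,0,1.35,0,0],
    [0,0,1.45,0,0],
    [0,0,1.55,0,0],
    [0,0,1.6,0,0],
    [0,0,1.6,0,0],
    [0,0,1.6,0,0]
  ]
}}

```text
time_s: 5.45
tcp_pos: [0.5059, 0.2452, 0.0573]
ee_rot: [-0.0, 0.001, 1.0, -0.0]
ft_force: [-5.6, -3.4, 12.4]
finger_gap: 0.0004
finger_force: 5.9
```

Request:
{"op": "jog_arm", "data": {
  "increments": [
    [0,0,0.05,0,0],
    [0,0,0.1,0,0],
    [0,0,0.1,0,0],
    [0,0,0.1,0,0]
  ]
}}

```text
time_s: 5.78
tcp_pos: [0.5061, 0.2452, 0.057]
ee_rot: [-0.0, 0.001, 1.0, 0.0]
ft_force: [-13.6, -6.5, 34.5]
finger_gap: 0.0004
finger_force: 17.1
```

Request:
{"op": "jog_arm", "data": {
  "increments": [
    [0,0,-0.4,0,0],
    [0,0,-1,0,0],
    [-0.2,-0.7,-1.6,0,0],
    [-0.6,-1.9,-1.8,0,0],
    [-1,-3.2,-1.8,0,0],
    [-1.4,-4.4,-1.8,0,0],
    [-1.7,-5.2,-1.8,0,0],
    [-1.82,-5.58,-1.8,0,0],
    [-1.82,-5.58,-1.8,0,0],
    [-1.82,-5.58,-1.8,0,0]
  ]
}}

```text
time_s: 6.62
tcp_pos: [0.5516, 0.1069, 0.0989]
ee_rot: [0.0, 0.001, 1.0, 0.0]
ft_force: [-0.7, 0.4, 0.2]
finger_gap: 0.0005
finger_force: 0.0
```

Run:
```python
from h import *
s=sensors.observe(); print(s['time_s'],s['tcp_pos'],s['ft_force'])
im,p=grab('wrist','w3.png')
```

```text
6.6167 [0.5515766  0.10689872 0.09886028] [-0.72905171  0.39722706  0.17374507]
```

View pics/w3.png

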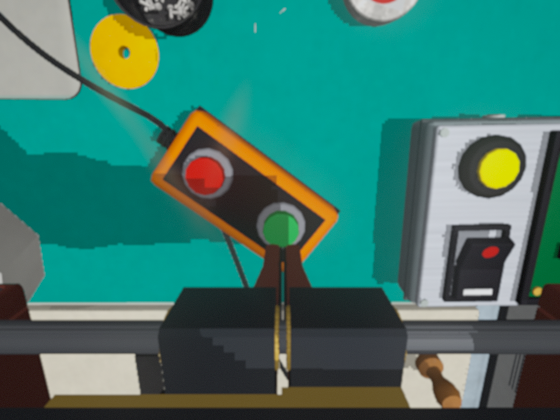

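The view shows the rocker on (red-dot end raised at (490,252)) and the plunger in at (500,168). The green button at (281,229) is centred under the fingertips, and the red one is clear at (206,173). Pressing start.

Request:
{"op": "jog_arm", "data": {
  "increments": [
    [0,0,0.6,0,0],
    [0,0,1.2,0,0],
    [0,0,1.7,0,0],
    [0,0,1.95,0,0],
    [0,0,2.1,0,0],
    [0,0,2.2,0,0],
    [0,0,2.3,0,0],
    [0,0,2.35,0,0],
    [0,0,2.35,0,0],
    [0,0,2.35,0,0]
  ]
}}

```text
time_s: 7.5
tcp_pos: [0.5514, 0.1076, 0.0421]
ee_rot: [0.0, 0.0, 1.0, 0.001]
ft_force: [-8.3, 2.6, 17.3]
finger_gap: 0.0004
finger_force: 8.8
```

Request:
{"op": "jog_arm", "data": {
  "increments": [
    [0,0,0.04,0,0],
    [0,0,0.04,0,0],
    [0,0,0.04,0,0]
  ]
}}

```text
time_s: 7.75
tcp_pos: [0.5514, 0.1075, 0.0419]
ee_rot: [0.0, 0.0, 1.0, 0.001]
ft_force: [-10.5, 2.6, 26.7]
finger_gap: 0.0004
finger_force: 12.9
```

Run:
```python
from h import *
s=sensors.observe(); print(s['tcp_pos'],s['ft_force'])
if s['tcp_pos'][2]<.0426 and 8<s['ft_force'][2]<40: print(workorder.finish_job())
```

```text
[0.55141982 0.10754352 0.04193388] [-10.47549881   2.59476273  26.664948  ]
the job is handed in; nothing more can be done
None
```

The job is handed in at about 7.8 s: I pressed the rocker to on, pushed the plunger fully in, then pressed the green start button to its stop and was still holding it, with red stop untouched; no verdict came back.

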